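# Stand the long glue-up fence square

## Robot

A 6-joint arm with a two-finger parallel gripper is mounted at the origin on the work surface. World frame = base frame: x ahead of the robot, y to its left, z up, the work surface at z = 0. Lengths are in m, angles in degrees, forces in N, time in s.
With the tool pointing down it reaches from about 0.35 to 0.925 m from the base axis. Payload 6.4 kg.
Tool frame: the origin (TCP) lies at the very end of the fingers, on their centre line; the grasp point (between the pads) lies 19 mm behind it; z points along the fingers, y is the line along which they close (so a half turn about z gives the same grasp; the last joint's range is limited). The gripper opens to 94 mm and grips with 3 to 60 N. Pads are 16 mm wide; open, the fingers measure 119 mm over their backs; the gripper's body (75 mm by 177 mm) begins 78 mm behind the grasp point.
Start: joints at [59.295, 14.043, 89.255, -0, 76.702, -9.975], TCP at [0.23, 0.608, 0.205] pointing down, gripper open.
Joint ranges: [-179.41, 179.41], [-58.25, 129.5], [7.25, 145.43], [-54.29, 234.29], [11.92, 165.04], [-157.13, 157.13]. Speed limits (degrees/s): [147.25, 147.25, 180, 180, 180, 180].

## Interface

Orientations are given as a 3x3 rotation matrix whose columns are the frame's x, y, z axes.
In Python, from bench import read_state, snapshot, close_job, boxes_of gives the robot as it stands. The module is installed in compiled form; this text tells all that it offers.
- The arm moves only by the tool jog_arm, never from a script. Its arguments are lists of equal length, an entry for each row: "delta_pos": the shift along the tool's x, y, z each as a share of 2.5 cm, from -1 to 1, a list of three; "rot": the turn, a rotation vector about the tool's x, y, z each as a share of 4 degrees, from -1 to 1, a list of three; "hand": the opening in per cent of the stroke, from 0 (shut) to 100 (fully open). A call has exactly 10 rows; each row shifts and turns the commanded pose from where the row before left it, along the tool's axes as they then stand; what a row does not reach is not made up. A row lasts 1/8 s, in which the tool goes at most 62.5 mm and 10.7 degrees, less where a joint would pass 70% of its speed; a pose out of reach is approached as far as the arm can. A call with a number of a shift or a turn outside -1 to 1 is refused whole. A call with a gripper value outside its range is refused whole. The fingers move at their own pace and stop on an object; the grip force is fixed at half the most. Time passes only in rows, so rows that do not move let the fingers close, or fill a call up. It gives the time, the measured TCP pose, the force, the opening and the grip force at its end, in the units of the state.
- read_state(): the state, without advancing time (a new reading comes with each control period).
- snapshot(name): name is "scene" or "top" or "wrist"; returns a dict with "img" (400x640x3 uint8, red, green, blue), "range_z" (400x640 float32, m along the optical axis (not along the pixel's ray), 0 where there is no reading), "mtx" (3x3 intrinsics, pixels), "xyz" and "rotation" of the camera in the world. Camera axes: x right, y up, looking along -z (the intrinsics and any distortion apply to the point x, -y, -z); pixel columns grow to the right and rows downward; lengths in m; the calibration is good to about 2 mm. A picture is of the moment at which its call begins.
- close_job(): hands the job in; it is judged then, once.
Trained networks look in a picture, given as the dict that the camera call returned (one of the last four; its "shot" number tells which), for a name from the list of things; names that differ only in an ending like _2 or _b are one class to them, and where a whole thing is asked for, a point or a joint stands for the part that bears it (a point fixed in the world has none). Each returns a list of dicts, best first, with "confidence" (0 to 1); they miss things now and then, are a little off and sometimes report something else, mostly with a low value. They report only what shows in the picture. A call takes as long as a camera call. They do not tell look-alikes from the thing itself.
- boxes_of(label, picture): "location" ([x, y, z] in m, in the coordinates of the camera as it stood for that picture, good to about 4 mm: the middle of the surface that is visible of it).
The state is a dict: "time": time; "joint_positions": joint angles; "joint_velocities": joint speeds; "joint_torque": joint torques, N m; "ee_pos": TCP position; "eef_rot": TCP orientation; "force": force on the tool from outside, world axes, zero at the start; "wrist_torque": the same for the moment, N m; "gripper_width": finger opening in m; "grasp_force": force on a finger pad.
Only numpy, scipy, OpenCV 4.12 (cv2) and the standard library are available. Lean on these libraries where they do the work, as an engineer would, in place of code of your own. Each camera call takes 0.05 s, during which the arm holds its last target. There are 200 camera calls.

## Task

Two plywood glue-up fences are hinged to base boards on the bench, a long one and a short one, both leaning over towards the robot. Fold the long fence up on its hinge until it stands upright, square to its base board, and leave it standing there. Leave the short fence leaning as it is, and leave the glass jar standing where it is.

Things in the scene. Friction and masses are not known exactly. Their poses are not given: they have to be found in the camera images.
- long_board: Base board of the long fence: brown wood, 126 (x) by 240 (y) by 18 mm, screwed down on the left or right, yaw within 0.35 rad. Origin at bench level under the middle of the hinge. x points level from the hinge over the board (x -6 to 120 mm), away from the robot; y runs along the hinge; z up. Hinge axis at x = 0, z = 24 mm. Bare bench on its -x side; the short one's board is over 60 mm clear.
- long_fence (a joint): Angle (rad) of the long fence, a pale plywood panel 240 mm along the hinge, 12 mm thick, hinge axis in its mid-plane, free edge 100 mm from that axis, 0.17 kg. 0 = level, out to the board's -x; 1.571 = upright; more = over its board. Starts at 0.7 to 1.15, leaning to the robot. Stiff hinge (0.35 N m friction, 4 to 6 N at the edge): it stays where left; no stop at upright.
- short_fence_edge (a point): Middle of the free edge of the short fence: same plywood, also 100 mm from hinge axis to free edge and 12 mm thick, but only 130 mm along its hinge. It leans towards the robot at an angle of its own, on the other side from the long one; leave it as it is.
- jar: Empty open glass jar, 60 mm in diameter, 90 mm tall, 0.16 kg, standing loose on the short fence's base board, on the far side of that fence. Origin at the centre of its underside, z up.
There are look-alikes about, which are no part of the job. Several things have the shape of the jar; the one meant has the colours described above.

How it is judged (in metres and radians):
At the end, for the whole second after the job is handed in: The long fence stands still, upright to within 10 degrees (joint 1.396 to 1.745 rad); the short fence's edge is within 15 mm of where it was, and the jar stands upright within 20 mm of where it was (value of joint long_fence between 1.396 and 1.745 rad and velocity of joint long_fence between -0.05 and 0.05 rad/s and distance of short_fence_edge from where it was at the start of the episode below 0.015 m and distance of jar from where it was at the start of the episode below 0.02 m and angle between jar's own z axis and vertical below 0.2 rad); the robot touches nothing.
It fails at once if the short fence is folded (its edge moves more than 15 mm) (distance of short_fence_edge from where it was at the start of the episode above 0.015 m).
It fails at once if the glass jar is pushed more than 20 mm or tipped (distance of jar from where it was at the start of the episode above 0.02 m or angle between jar's own z axis and vertical above 0.2 rad).
It also fails if it takes over 32 s, if anything falls off the work surface, if the arm or the gripper's body presses on something with over 40 N, if the wrist force passes 120 N, or if a joint passes its speed limit or range.

## Working session

There is one attempt and no reset: what is moved stays moved. The work goes in short steps, Python scripts to look and compute and a tool call to move; the robot and the scene stay as the last step left them, time stands still between calls to the robot, and variables do not carry over. Pictures are saved under pics/ and viewed, at most 10 in all, crops included, and the job is handed in when it is done.

Besides the shell and the picture viewer there is one more tool, called after "Request:" in YAML: its name, and indented under it one key for each argument. jog_arm: Moves the arm, as the interface text tells. Its arguments: {"type":"object","properties":{"delta_pos":{"type":"array","items":{"type":"array","items":{"type":"number","minimum":-1,"maximum":1}}},"rot":{"type":"array","items":{"type":"array","items":{"type":"number","minimum":-1,"maximum":1}}},"hand":{"type":"array","items":{"type":"number"}}},"required":["delta_pos","rot","hand"]}

```bash
mkdir -p pics
cat > h.py <<'E'
import numpy as np, cv2
from bench import read_state, snapshot, close_job, boxes_of
def cloud(p):
    z=p["range_z"]; v,u=np.mgrid[:z.shape[0],:z.shape[1]]; K=p["mtx"]
    c=np.stack([(u-K[0,2])/K[0,0]*z,-(v-K[1,2])/K[1,1]*z,-z],-1)
    w=c@np.array(p["rotation"]).T+p["xyz"]; w[z==0]=np.nan
    return w
def save(p,n): cv2.imwrite(f"pics/{n}.png",p["img"][...,::-1])
def toworld(p,l): return np.array(p["rotation"])@np.array(l)+p["xyz"]
E
python3 - <<'E'
from h import *
np.set_printoptions(precision=3,suppress=True)
for n in ["scene","top"]:
    p=snapshot(n); save(p,n)
    np.savez(f"pics/{n}.npz",w=cloud(p),img=p["img"])
    for l in ["long_board","long_fence","short_fence_edge","jar"]:
        for b in boxes_of(l,p): print(n,l,toworld(p,b["location"]),b["confidence"])
a,b=[cv2.imread(f"pics/{n}.png") for n in("scene","top")]
E
```

```text
scene long_board [0.606 0.199 0.018] 0.62
scene long_fence [0.573 0.189 0.07 ] 0.76
scene short_fence_edge [ 0.576 -0.231  0.084] 0.77
scene jar [ 0.644 -0.357  0.056] 0.9
scene jar [ 0.8   -0.199  0.061] 0.77
scene jar [ 0.681 -0.198  0.079] 0.74
scene jar [ 0.656 -0.085  0.056] 0.73
scene jar [ 0.77  -0.099  0.061] 0.65
top long_board [0.619 0.202 0.016] 0.87
top long_fence [0.563 0.184 0.083] 0.81
top short_fence_edge [ 0.573 -0.247  0.085] 0.56
top jar [ 0.642 -0.1    0.019] 0.93
top jar [ 0.67  -0.221  0.06 ] 0.86
top jar [ 0.632 -0.367  0.053] 0.77
top jar [ 0.801 -0.216  0.048] 0.57
```

View pics/scene.png

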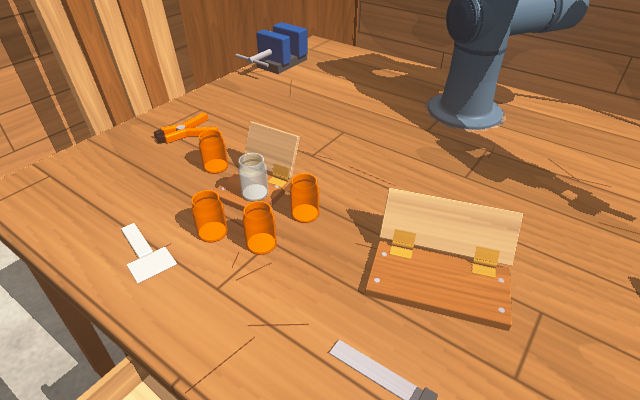

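View pics/top.png

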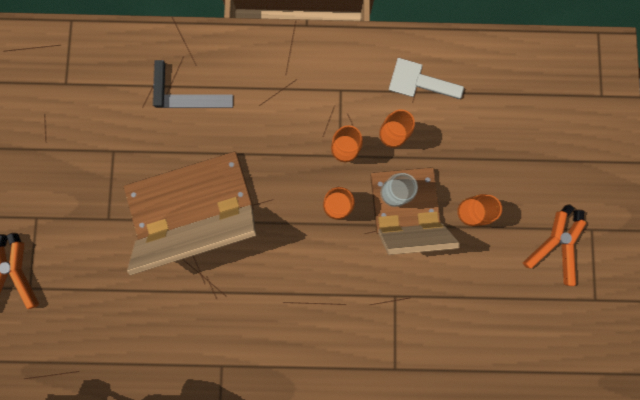

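The scene image shows the long fence at (452,227), with its board at (445,285). The short fence is at (272,150), with the clear glass jar behind it at (253,175). The four orange jars at (212,150), (305,197), (259,227) and (209,215) are look-alikes; only the one at (253,175) is glass. In the top image the long fence is at (190,240) and the glass jar at (398,190), well away from my work. Next I fit the geometry and confirm with a crop.

```bash
cat >> h.py <<'E'
def plane(P):
    c=P.mean(0); n=np.linalg.svd(P-c,full_matrices=False)[2][2]
    for _ in range(5):
        k=abs((P-c)@n)<.004; c=P[k].mean(0); n=np.linalg.svd(P[k]-c,full_matrices=False)[2][2]
    return c,n*np.sign(n[2] if abs(n[2])>.1 else n[0]),k.sum()
def fence(w):
    P=w.reshape(-1,3); P=P[~np.isnan(P).any(1)]
    R=P[(P[:,0]>.4)&(P[:,0]<.8)&(P[:,1]>.0)&(P[:,1]<.4)]
    B=R[(R[:,2]>.010)&(R[:,2]<.023)]; F=R[(R[:,2]>.042)&(R[:,2]<.15)]
    return B,F
E
python3 - <<'E'
from h import *
np.set_printoptions(precision=3,suppress=True)
for s in ["scene","top"]:
    w=np.load(f"pics/{s}.npz")["w"]; B,F=fence(w)
    r=cv2.minAreaRect((B[:,:2]*1000).astype(np.float32)); print(s,"board",r,np.median(B[:,2]))
    c,n,k=plane(F); h=n[:2]/np.hypot(*n[:2])
    print("fence",c,n,k,len(F),"yaw",np.arctan2(h[1],h[0]),"angle",np.arctan2(np.hypot(*n[:2]),n[2]),"top z",np.percentile(F[:,2],99.5))
    # hinge axis = mid-plane at z=.024
    q=c-n*.006; t=(.024-q[2]); d=np.array([*(-h*n[2]),np.hypot(*n[:2])]); a=q+d*t/d[2]
    e=np.array([-h[1],h[0]]); y=F[:,:2]@e; ym=(np.percentile(y,.5)+np.percentile(y,99.5))/2
    o=a[:2]+e*(ym-a[:2]@e); print("hinge mid",o,"width",np.ptp(np.percentile(y,[.5,99.5])))
st=read_state(); print(st["ee_pos"],st["eef_rot"],st["time"])
i=cv2.imread("pics/scene.png")[110:340,170:540]; cv2.imwrite("pics/crop.png",cv2.resize(i,None,fx=2,fy=2))
E
```

```text
scene board ((649.698974609375, 209.2696533203125), (129.31201171875, 239.7521209716797), 18.898775100708008) 0.017698922667345518
fence [0.563 0.184 0.074] [0.747 0.254 0.614] 6057 6089 yaw 0.32733262148411907 angle 0.9095707073074892 top z 0.10641766825345687
hinge mid [0.594 0.191] width 0.23706695227465086
top board ((649.007080078125, 209.8059539794922), (125.3880615234375, 240.80728149414062), 18.794206619262695) 0.01801458409966128
fence [0.562 0.18  0.078] [0.741 0.253 0.622] 3254 3654 yaw 0.3283420350538048 angle 0.8996630875409036 top z 0.10798976617704611
hinge mid [0.595 0.19 ] width 0.2379388981200281
[0.23  0.608 0.205] [[-0.935  0.354 -0.   ]
 [ 0.354  0.935 -0.   ]
 [ 0.    -0.    -1.   ]] 0.5
```

View pics/crop.png

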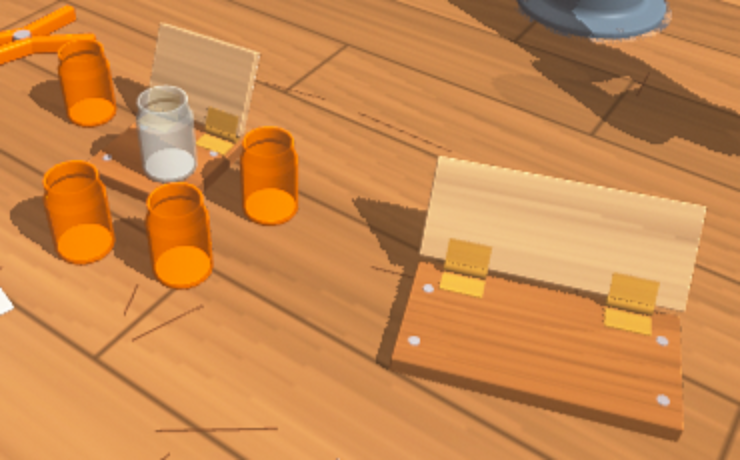

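The crop confirms the glass jar at (166,135) next to the orange ones, and the long fence at (565,230). The long fence leans at about 0.905 rad. Its hinge middle is at (0.594, 0.191) and its yaw is 0.328. I'll go over the bare bench on the robot side, with fingers shut.

Request:
jog_arm:
  delta_pos:
    - [-0.78,-0.68,0]
    - [-0.78,-0.68,0]
    - [-0.78,-0.68,0]
    - [-0.78,-0.68,0]
    - [-0.78,-0.68,0]
    - [-0.78,-0.68,0]
    - [-0.78,-0.68,0]
    - [-0.78,-0.68,0]
    - [-0.78,-0.68,0]
    - [-0.78,-0.68,0]
  rot:
    - [0,0,0]
    - [0,0,0]
    - [0,0,0]
    - [0,0,0]
    - [0,0,0]
    - [0,0,0]
    - [0,0,0]
    - [0,0,0]
    - [0,0,0]
    - [0,0,0]
  hand: [0,0,0,0,0,0,0,0,0,0]

```text
time: 1.75
ee_pos: [0.3526, 0.3792, 0.2056]
eef_rot: [[-0.935, 0.354, 0.0], [0.354, 0.935, 0.0], [-0.0, 0.0, -1.0]]
force: [-0.5, -0.5, 0.3]
gripper_width: 0.0002
grasp_force: 0.0
```

Request:
jog_arm:
  delta_pos:
    - [-0.78,-0.68,0]
    - [-0.78,-0.68,0]
    - [-0.78,-0.68,0]
    - [-0.78,-0.68,0]
    - [-0.78,-0.68,0]
    - [-0.78,-0.68,0]
    - [-0.78,-0.68,0]
    - [-0.78,-0.68,0]
    - [-0.78,-0.68,0]
    - [-0.78,-0.68,0]
  rot:
    - [0,0,0]
    - [0,0,0]
    - [0,0,0]
    - [0,0,0]
    - [0,0,0]
    - [0,0,0]
    - [0,0,0]
    - [0,0,0]
    - [0,0,0]
    - [0,0,0]
  hand: [0,0,0,0,0,0,0,0,0,0]

```text
time: 3.0
ee_pos: [0.4749, 0.1511, 0.2056]
eef_rot: [[-0.935, 0.354, 0.0], [0.354, 0.935, 0.0], [-0.0, 0.0, -1.0]]
force: [-0.5, 0.8, 0.2]
gripper_width: 0.0004
grasp_force: 0.0
```

Request:
jog_arm:
  delta_pos:
    - [0,0,0]
    - [0,0,0]
    - [0,0,0]
    - [0,0,0]
    - [0,0,0]
    - [0,0,0]
    - [0,0,0]
    - [0,0,0]
    - [0,0,0]
    - [0,0,0]
  rot:
    - [0,0,-0.99]
    - [0,0,-0.99]
    - [0,0,-0.99]
    - [0,0,-0.99]
    - [0,0,-0.99]
    - [0,0,-0.99]
    - [0,0,-0.99]
    - [0,0,-0.99]
    - [0,0,-0.99]
    - [0,0,-0.99]
  hand: [0,0,0,0,0,0,0,0,0,0]

```text
time: 4.25
ee_pos: [0.4745, 0.1519, 0.2056]
eef_rot: [[-0.946, -0.326, 0.0], [-0.326, 0.946, 0.0], [-0.0, -0.0, -1.0]]
force: [-0.5, -0.1, -0.4]
gripper_width: 0.0004
grasp_force: 0.0
```

Request:
jog_arm:
  delta_pos:
    - [0,0,0.56]
    - [0,0,0.56]
    - [0,0,0.56]
    - [0,0,0.56]
    - [0,0,0.56]
    - [0,0,0.56]
    - [0,0,0.56]
    - [0,0,0.56]
    - [0,0,0.56]
    - [0,0,0.56]
  rot:
    - [0,0,0]
    - [0,0,0]
    - [0,0,0]
    - [0,0,0]
    - [0,0,0]
    - [0,0,0]
    - [0,0,0]
    - [0,0,0]
    - [0,0,0]
    - [0,0,0]
  hand: [0,0,0,0,0,0,0,0,0,0]

```text
time: 5.5
ee_pos: [0.4745, 0.1519, 0.0645]
eef_rot: [[-0.946, -0.323, 0.0], [-0.323, 0.946, -0.0], [-0.0, -0.0, -1.0]]
force: [0.6, -0.2, -0.3]
gripper_width: 0.0004
grasp_force: 0.0
```

Request:
jog_arm:
  delta_pos:
    - [-0.5,0,0]
    - [-0.5,0,0]
    - [-0.4,0,0]
    - [-0.4,0,0]
    - [-0.4,0,0]
    - [-0.4,0,0]
    - [-0.4,0,0]
    - [-0.3,0,0]
    - [-0.3,0,0]
    - [0,0,0]
  rot:
    - [0,0,0]
    - [0,0,0]
    - [0,0,0]
    - [0,0,0]
    - [0,0,0]
    - [0,0,0]
    - [0,0,0]
    - [0,0,0]
    - [0,0,0]
    - [0,0,0]
  hand: [0,0,0,0,0,0,0,0,0,0]

```text
time: 6.75
ee_pos: [0.5598, 0.1812, 0.0654]
eef_rot: [[-0.946, -0.324, -0.0], [-0.324, 0.946, -0.0], [0.0, 0.0, -1.0]]
force: [-1.5, -0.4, 0.9]
gripper_width: 0.0008
grasp_force: 0.5
```

```bash
cat > ang.py <<'E'
from h import *
np.set_printoptions(precision=3,suppress=True)
p=snapshot("scene"); save(p,f"s{p['shot']}"); w=cloud(p).reshape(-1,3); w=w[~np.isnan(w).any(1)]
X=np.array([.9466,.3225]); Y=np.array([-.3225,.9466]); d=w[:,:2]-[.5945,.1905]
x,y,z=d@X,d@Y,w[:,2]
# far face points, in the hinge frame
k=(abs(y)<.115)&(z>.045)&(z<.118)&(x>-.1)&(x<.06)
L=np.c_[x,y,z][k]; c,n,m=plane(L); n*=np.sign(n[0])
print("angle",np.arctan2(n[0],n[2]),"n",n,"c",c,m,len(L)); s=read_state()
e=s["ee_pos"]; print(s["time"],"tcp local x,y",(np.array(e[:2])-[.5945,.1905])@np.c_[X,Y],"z",e[2],s["force"],f"s{p['shot']}")
E
python3 ang.py
```

```text
angle 1.3510780417461759 n [ 0.976 -0.001  0.218] c [-0.007  0.004  0.082] 4956 4961
6.8 tcp local x,y [-0.036  0.002] z 0.06538531653084986 [-0.768  0.1    0.87 ] s3
```

The fence is at 1.35 rad, as the geometry predicts. Another 21 mm slowly should bring it square.

Request:
jog_arm:
  delta_pos:
    - [-0.14,0,0]
    - [-0.14,0,0]
    - [-0.14,0,0]
    - [-0.14,0,0]
    - [-0.14,0,0]
    - [-0.14,0,0]
    - [0,0,0]
    - [0,0,0]
    - [0,0,0]
    - [0,0,0]
  rot:
    - [0,0,0]
    - [0,0,0]
    - [0,0,0]
    - [0,0,0]
    - [0,0,0]
    - [0,0,0]
    - [0,0,0]
    - [0,0,0]
    - [0,0,0]
    - [0,0,0]
  hand: [0,0,0,0,0,0,0,0,0,0]

```text
time: 8.05
ee_pos: [0.5797, 0.1878, 0.0655]
eef_rot: [[-0.946, -0.323, 0.001], [-0.323, 0.946, 0.0], [-0.001, -0.0, -1.0]]
force: [0.5, 0.7, 0.4]
gripper_width: 0.0005
grasp_force: 0.0
```

```bash
python3 ang.py
```

```text
angle 1.5694276072032955 n [ 1.    -0.001  0.001] c [0.006 0.004 0.082] 4235 4236
8.1 tcp local x,y [-0.015  0.002] z 0.06551127661121611 [-0.1    0.56   0.356] s4
```

Upright at 1.569 rad. I'll back straight off, lift, and check again.

Request:
jog_arm:
  delta_pos:
    - [0.3,0,0]
    - [0.6,0,0]
    - [0.8,0,0]
    - [0.8,0,0]
    - [0.8,0,0]
    - [0,0,-0.8]
    - [0,0,-0.8]
    - [0,0,-0.8]
    - [0,0,-0.4]
    - [0,0,0]
  rot:
    - [0,0,0]
    - [0,0,0]
    - [0,0,0]
    - [0,0,0]
    - [0,0,0]
    - [0,0,0]
    - [0,0,0]
    - [0,0,0]
    - [0,0,0]
    - [0,0,0]
  hand: [0,0,0,0,0,0,0,0,0,0]

```text
time: 9.35
ee_pos: [0.5017, 0.1611, 0.1359]
eef_rot: [[-0.946, -0.323, 0.001], [-0.323, 0.946, 0.0], [-0.001, -0.0, -1.0]]
force: [0.3, -0.3, 0.0]
gripper_width: 0.0003
grasp_force: 0.0
```

```bash
python3 ang.py; mv pics/s5.png pics/final.png
```

```text
angle 1.5684942624711204 n [ 1.    -0.001  0.002] c [0.006 0.004 0.082] 4227 4227
9.4 tcp local x,y [-0.098  0.002] z 0.1351407574854653 [-0.026 -0.167  0.568] s5
```

View pics/final.png

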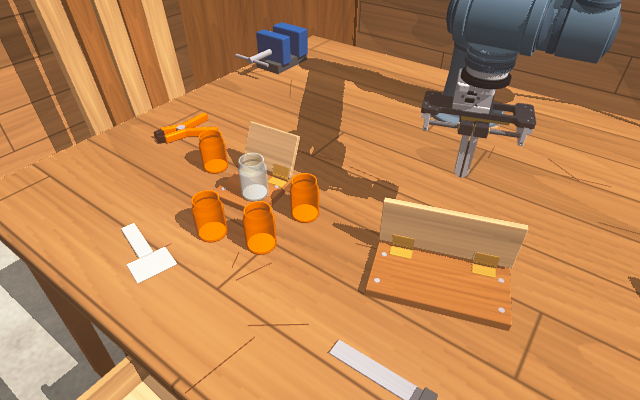

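The long fence at (452,232) stands upright and the gripper at (463,165) is clear of it. The short fence (272,150) and the glass jar (253,175) haven't moved.

```bash
python3 -c "
from bench import close_job; print(close_job())"
```

```text
the job is handed in; nothing more can be done
None
```

The long fence stands upright at about 1.57 rad with the robot clear of it, the short fence and glass jar show no movement in the final picture, and the job was handed in at about 9.4 s; no verdict came back.

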